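# Eject the dipping tweezers and hold them at the marked gap over the blue pot

## Robot

A 6-joint arm with a two-finger parallel gripper is mounted at the origin on the work surface. World frame = base frame: x ahead of the robot, y to its left, z up, the work surface at z = 0. Lengths are in mm, angles in rad, forces in N, time in s.
With the tool pointing down it reaches from about 400 to 825 mm from the base axis. Payload 7 kg.
Tool frame: the origin (TCP) lies between the finger pads; the fingertips stand manip.tcp_to_tips ahead of it and the grasp point (between the pads) lies 2 mm behind it (manip.tcp_to_tips is the distance from the TCP to the fingertips, in mm); z points along the fingers, y is the line along which they close (so a half turn about z gives the same grasp; the last joint's range is limited). The gripper opens to 85 mm and grips with 20 to 120 N. Pads are 22 mm wide; open, the fingers measure 114 mm over their backs; the gripper's body (76 mm by 85 mm) begins 54 mm behind the grasp point. The pads swing forward as they close: fully open they stand 13 mm farther back than shut.
Start: joints at [-1.001, 0.359, 0.012, 0, -1.224, -0.288], TCP at [187.681, -648.36, 248.302] pointing down, gripper open.
Joint ranges: [-3.07, 3.07], [-1.43, 2.12], [-1.02, 1.25], [-3.03, 1.67], [-3.05, -0], [-3.03, 3.03]. Speed limits (rad/s): [2.39, 2.39, 3.01, 3.14, 3.14, 3.14].

## Interface

Orientations are given as a 3x3 rotation matrix whose columns are the frame's x, y, z axes.
In Python, from rig import manip gives the robot as it stands. The module is installed in compiled form; this text tells all that it offers.
- The arm moves only by the shell command python3 -m handwheel 'ROWS' [FORCE]. ROWS is JSON, a list of rows, each an object with "translation": the shift along the tool's x, y, z in mm, a list of three; "rotation": the turn, a rotation vector about the tool's x, y, z in rad, a list of three; "claw": the opening, from -1 (shut) to 1 (fully open). A call has 1 to 12 rows; each row is the pose to reach, as a shift and turn from the pose commanded when the call began, along the tool's axes at that moment; what a row does not reach only later rows make up. A row lasts 1/10 s, in which the tool goes at most 50 mm and 8.59 degrees, less where a joint would pass 70% of its speed; a pose out of reach is approached as far as the arm can. A call with a gripper value outside its range is refused whole. The fingers move at their own pace and stop on an object; FORCE is the grip in N (left out, the last holds). Time passes only in rows, so rows that repeat a pose let the fingers close. It gives the time, the measured TCP pose, the force, the opening and the grip force at its end, in the units of the state.
- manip.state(): the state, without advancing time (a new reading comes with each control period).
- manip.get_image(name): name is "side" or "top" or "wrist"; returns the picture (400x640x3 uint8, red, green, blue); there is no depth.
- manip.camera_params(name): a dict with "fx", "fy", "cx", "cy" (pixels), "distortion" ([k1, k2, p1, p2, k3] as OpenCV has them; the pictures are not rectified), "R" (3x3) and "t" (3): a world point X has camera coordinates R X + t. Camera axes: x right, y down, z forward; pixel columns grow to the right and rows downward; lengths in mm; the calibration is good to about 2 mm. A picture is of the moment at which its call begins: read the wrist's pose just before it. camera_params takes no time and is no camera call; for the wrist camera it gives the pose at the moment of the call.
- manip.hand_in(): hands the job in; it is judged then, once.
The state is a dict: "clock": time; "joint_positions": joint angles; "joint_velocities": joint speeds; "tau": joint torques, N m; "eef_pos": TCP position; "eef_rot": TCP orientation; "force": force on the tool from outside, world axes, zero at the start; "ft_torque": the same for the moment, N m; "width": opening from 0.0 (shut) to 1.0 (fully open); "gripper_force": force on a finger pad.
Only numpy, scipy, OpenCV 4.12 (cv2) and the standard library are available. Lean on these libraries where they do the work, as an engineer would, in place of code of your own. Each camera call takes 0.05 s, during which the arm holds its last target. There are 200 camera calls.

## Task

Push the red tab of the dock all the way so that it ejects the parked dipping tweezers, then pick the tweezers up by their blue pads. Hold them level with the tips just above the middle of the blue pot, squeezed so that the red pointer stands in the green band (tip gap about 20 mm), and finish while still holding that gap steady, resting on nothing. Never pinch the tips shut, and do not shift the two pots, the can, the tape roll or the brush.

Things in the scene. Friction and masses are not known exactly. Their poses are not given: they have to be found in the camera images.
- dock: Fixed dock. Dark steel base plate 260 x 85 x 6 mm; on it two grey walls, 59 mm apart inside, x = -70 to +55 mm, tops 30 mm above the bench; a yellow lip on each wall (x = 23 to 47 mm, top at 34 mm) holds the parked tweezers down by their pads. Origin: centre of the underside, on the bench. x = direction of ejection, z up.
- ejector (a joint): Spring slide with the red tab, in m: 0 = at rest, 0.062 = pushed all the way along the dock's +x. Pushing takes 2 N at first, about 5 N at the end, plus the tweezers' friction; it springs back when let go. Its grey block pushes the rear of the tweezers ahead of it, 1:1, after 1 mm of slack.
- ejector_tab (a point): Middle of the rear face (the one to push, looking along the dock's -x) of the upright red tab: 34 mm wide, 10 mm thick, from 22 to 67 mm above the bench; this point is 56 mm above it. At rest at x = -114 mm, y = 0 in the dock frame; moves with the slide.
- tweezers: Sprung steel tweezers lying flat, 75 g, 178 mm long, 18 mm tall. Origin: underside, at the hinge, 8 mm from the rear end. x: middle line to the tips (at 170 mm), y: to the left arm, z up. Frame fixed to the left arm; the right arm is the jaw. Parked: origin at x = -75, z = 6 mm in the dock frame, axes as the dock's. Ejected: 61 mm further on, pads past the walls, still on the plate.
- jaw (a joint): Squeeze, rad: 0 = sprung open (tip gap 40 mm, 48 mm across the blue pads), 0.12 = pointer at the middle of the green band (gap 20 mm, 35 mm across the pads), 0.232 = tips shut (23 mm across the pads); linear between. The spring pushes each finger with about 4 N open, 8 N at the mark, 12 N shut: grip with an effort well above 8 N and let the finger opening set the gap.
- pads (a point): Grip point midway between the two blue pads of the open tweezers (outer faces upright, 26 mm long, 18 mm tall), 110 mm ahead of the tweezers' origin, 9 mm above the underside. Grip along the tweezers' y. At the mark the pad faces are parallel and the middle between them lies 6.6 mm further to +y.
- band (a point): Middle of the green band, 6 mm wide, on the white bar that crosses the top of the tweezers 156 mm ahead of their origin, 23 mm above the underside. The red pointer (3 mm wide) on the jaw moves along the bar's front edge and must stand in this band.
- tips (a point): Middle of the tip gap when at the mark, half way up the tips: 170 mm ahead of the tweezers' origin and 10 mm to +y, 9 mm above the underside. Fixed to the tweezers' frame.
- pot_blue: Blue open round pot, rim outer diameter 80 mm, 55 mm high, 0.4 kg, loose. Origin: centre of its underside, z up.
- pot_yellow: Yellow pot of the same shape, a bystander. The two pots may have swapped places.
- quart_can: Closed steel paint can, diameter 100 mm, 120 mm high, a bystander. Origin: centre of its underside.
- tape_roll: Green ring of tape lying flat, diameter 90 mm, 24 mm high, a bystander. Origin: centre of its underside.
- brush: Paint brush lying on the bench, a bystander. Origin near its middle, x along it to the bristles.

How it is judged (in metres and radians):
On the way, in this order (a step that is already met when the one before it is completed fails the run):
1. the ejector is pushed all the way and the tweezers are out past the walls (value of joint ejector above 0.055 m and x of pads in the frame of dock above 0.085 m and height (world z) of tweezers below 0.015 m), for 0.05 s.
2. the tweezers are held up over the blue pot with the pointer in the green band (value of joint jaw between 0.1 and 0.14 rad and horizontal distance between tips and pot_blue below 0.03 m and z of tips in the frame of pot_blue between 0.06 and 0.16 m and angle between tweezers's own z axis and vertical below 0.3 rad and contact force between the fingers and tweezers above 2 N and linear speed of tweezers below 0.03 m/s and velocity of joint jaw between -0.05 and 0.05 rad/s), for 0.5 s.
At the end, for the whole second after the job is handed in: The robot's fingers still hold the tweezers (more than 2 N), jaw between 0.10 and 0.14 rad (tip gap 20 mm, give or take 3.4 mm) and still, tips within 30 mm of the blue pot's middle and 5 to 105 mm above its rim, tilted less than 0.3 rad, at rest, touching nothing else (all of step 2 and contact force between tweezers and dock below 0.05 N and contact force between tweezers and pot_blue below 0.05 N and contact force between tweezers and pot_yellow below 0.05 N and contact force between tweezers and quart_can below 0.05 N and contact force between tweezers and brush below 0.05 N and contact force between tweezers and tape_roll below 0.05 N); the arm keeps its last pose, push and grip.
It fails at once if the tips are pinched shut (value of joint jaw above 0.215 rad).
It fails at once if a pot is shifted (distance of any of pot_blue, pot_yellow from where it was at the start of the episode above 0.015 m).
It fails at once if the can, tape roll or brush is shifted (distance of any of quart_can, tape_roll, brush from where it was at the start of the episode above 0.02 m).
It also fails if it takes over 64 s, if anything falls off the work surface, if the arm or the gripper's body presses on something with over 40 N, if the wrist force passes 120 N, or if a joint passes its speed limit or range.

## Working session

There is one attempt and no reset: what is moved stays moved. The work goes in short steps, Python scripts to look and compute and a shell command to move; the robot and the scene stay as the last step left them, time stands still between calls to the robot, and variables do not carry over. Pictures are saved under pics/ and viewed, at most 10 in all, crops included, and the job is handed in when it is done.

```bash
mkdir -p pics; python3 - <<'E'
from rig import manip
import cv2
for n in("top","side"):
    cv2.imwrite(f"pics/{n}0.png",manip.get_image(n)[:,:,::-1])
    p=manip.camera_params(n);print(n,p)
print(manip.tcp_to_tips);print(manip.state())
E
```

```text
top {'fx': 494.5350074248842, 'fy': 494.5350074248842, 'cx': 315.8269789603502, 'cy': 201.59164167631522, 'distortion': array([-0.12888561,  0.        ,  0.        ,  0.        ,  0.        ]), 'R': array([[ 2.69672078e-02, -9.99636295e-01, -2.15928195e-04],
       [-9.97890479e-01, -2.69073490e-02, -5.90811839e-02],
       [ 5.90538857e-02,  1.80872725e-03, -9.98253158e-01]]), 't': array([ -32.97938847,  625.50827442, 1385.23866672])}
side {'fx': 423.1329993662183, 'fy': 423.1329993662183, 'cx': 320.8729836764102, 'cy': 203.52167345835235, 'distortion': array([-0.04294969,  0.        ,  0.        ,  0.        ,  0.        ]), 'R': array([[ 0.99168048, -0.12813154,  0.01233396],
       [-0.08823142, -0.74637015, -0.65965659],
       [ 0.09372851,  0.65308033, -0.75146593]]), 't': array([-601.2045617 ,   96.6711124 ,  888.84570197])}
17.0
{'clock': 0.1, 'joint_positions': array([-1.00089122e+00,  3.59312908e-01,  1.11713456e-02, -3.40884651e-04,
       -1.22409388e+00, -2.88107843e-01]), 'joint_velocities': array([-2.91772790e-04, -1.72854494e-03,  2.76526010e-03, -1.19392250e-03,
       -1.62569901e-03,  4.86212441e-05]), 'tau': array([-1.88349986e-03, -5.84764373e+01,  2.94109851e+01,  6.95458800e+00,
       -3.19797524e-03,  8.61599773e-06]), 'eef_pos': array([ 187.58890164, -647.99415392,  247.46212545]), 'eef_rot': array([[-9.60589445e-01, -2.77970613e-01, -5.06535386e-04],
       [-2.77971056e-01,  9.60588452e-01,  1.38462983e-03],
       [ 1.01685641e-04,  1.47086297e-03, -9.99998913e-01]]), 'force': array([ 0.42735107,  0.06748601, -0.32647851]), 'ft_torque': array([ 0.01989963, -0.00638156,  0.00395919]), 'gripper_force': 0.0, 'width': 1.004648764166447}
```

View pics/top0.png

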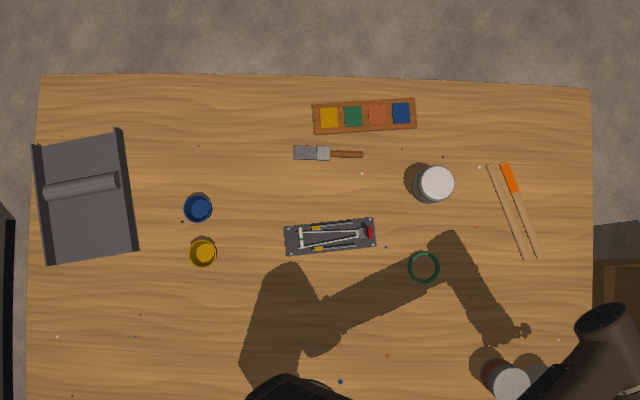

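View pics/side0.png

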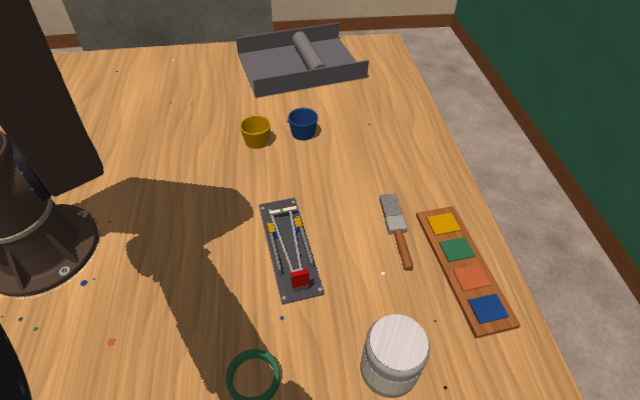

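The top view shows the dock at about (330,237) with its red tab at (370,232), ejecting to the left (+y). The blue pot is at (198,208), the yellow one at (203,252), the can at (436,183), the tape at (424,267) and the brush at (328,153). I'll enlarge the dock and the pots.

```bash
python3 - <<'E'
import cv2
a=cv2.imread("pics/top0.png")
d=cv2.resize(a[210:262,280:382],None,fx=7.5,fy=7.5,interpolation=cv2.INTER_CUBIC)
p=cv2.resize(a[190:270,178:222],None,fx=6,fy=6,interpolation=cv2.INTER_CUBIC)[:,:]
cv2.imwrite("pics/dock.png",d)
hsv=cv2.cvtColor(a,cv2.COLOR_BGR2HSV)
for n,lo,hi,(y0,y1,x0,x1) in(("blue",(100,120,30),(125,255,255),(185,230,175,225)),("yel",(18,120,60),(32,255,255),(232,275,180,225))):
    m=cv2.inRange(hsv,lo,hi)[y0:y1,x0:x1]
    c=max(cv2.findContours(m,0,1)[0],key=cv2.contourArea);x,y,w,h=cv2.boundingRect(c)
    print(n,x+x0,y+y0,w,h,cv2.minEnclosingCircle(c))
E
```

```text
blue 184 195 28 28 ((22.158384323120117, 23.19565200805664), 13.852965354919434)
yel 188 239 30 30 ((22.196203231811523, 21.531644821166992), 14.882920265197754)
```

View pics/dock.png

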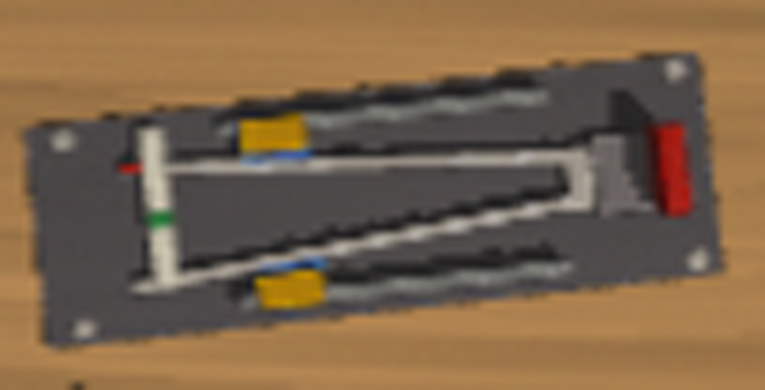

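The crop shows the plate corners at crop pixels (25,130), (695,55), (722,265) and (48,345). The red tab is at the right, the right arm with the red pointer is on top, and the green band is at (160,219).

```bash
cat >h.py <<'E'
import numpy as np,cv2
from rig import manip
def ray(n,uv,z,p=None):
    p=p or manip.camera_params(n)
    K=np.array([[p["fx"],0,p["cx"]],[0,p["fy"],p["cy"]],[0,0,1]])
    q=cv2.undistortPoints(np.array(uv,float).reshape(-1,1,2),K,p["distortion"]).reshape(-1,2)
    d=np.c_[q,np.ones(len(q))]@p["R"]; c=-p["R"].T@p["t"]
    return c+d*((z-c[2])/d[:,2])[:,None]
def proj(n,X,p=None):
    p=p or manip.camera_params(n)
    K=np.array([[p["fx"],0,p["cx"]],[0,p["fy"],p["cy"]],[0,0,1]])
    return cv2.projectPoints(np.array(X,float).reshape(-1,3),cv2.Rodrigues(p["R"])[0],p["t"],K,p["distortion"])[0].reshape(-1,2)
E
python3 - <<'E'
from h import *
f=lambda L:(np.array(L)+.5)/7.5-.5+[280,210]
C=ray("top",f([(25,130),(48,345),(722,265),(695,55)]),6)
print(C.round(1)); 
ex=(C[0]+C[1]-C[2]-C[3])/2;ey=(C[1]+C[2]-C[0]-C[3])/2
print(np.linalg.norm(ex),np.linalg.norm(ey)); c=C.mean(0);c[2]=0
a=np.arctan2(ex[1],ex[0]);b=np.arctan2(ey[1],ey[0])-np.pi/2
print("c",c,"yaw",a,b+2*np.pi*(b<0))
X=np.array([np.cos(a),np.sin(a),0]);Y=np.array([-X[1],X[0],0])
for n,x,y,z in(("tab rest",-114,0,56),("tabface",-114,0,67),("band parked",81,0,29),("pads ejected",-14+110,0,15),("pads held",96,6.6,15)):
    P=c+x*X+y*Y+[0,0,z];q=proj("top",P)[0];print(n,P.round(1),"crop",((q-[280,210]+.5)*7.5-.5).round(0))
for n,u in(("blue",[(197.5,208.5),(184,208.5),(212,208.5)]),("yel",[(202.5,253.5),(188,253.5),(218,253.5)])):print(n,ray("top",u,55).round(1))
print("blue side",ray("side",[(303,117)],55),"can",ray("top",[(436,183)],120),"tape",ray("top",[(424,267)],24),"brush",ray("top",[(328,153)],10))
print(manip.state()["eef_rot"].round(3))
E
```

```text
[[ 551.9   76.     6. ]
 [ 470.5   64.9    6. ]
 [ 507.6 -190.8    6. ]
 [ 587.4 -178.7    6. ]]
257.78383881474133 81.42460743170398
c [529.36002827 -57.16198956   0.        ] yaw 1.7119359391610351 1.7139882590100264
tab rest [ 545.4 -170.    56. ] crop [684. 165.]
tabface [ 545.4 -170.    67. ] crop [688. 165.]
band parked [518.  23.  29.] crop [160. 224.]
pads ejected [515.9  37.9  15. ] crop [121. 228.]
pads held [509.3  37.   15. ] crop [123. 245.]
blue [[595.9 312.5  55. ]
 [594.8 350.8  55. ]
 [597.  271.7  55. ]]
yel [[471.5 293.8  55. ]
 [470.2 334.6  55. ]
 [473.  250.4  55. ]]
blue side [[598.87537427 314.53121417  55.        ]] can [[ 678.2969721  -334.45910073  120.        ]] tape [[ 448.77853423 -327.05310042   24.        ]] brush [[767.56926259 -47.31166997  10.        ]]
[[-0.961 -0.278 -0.001]
 [-0.278  0.961  0.001]
 [ 0.     0.001 -1.   ]]
```

```bash
cat >>h.py <<'E'
A=1.713; X=np.array([np.cos(A),np.sin(A),0]);Y=np.array([-X[1],X[0],0]);C0=np.array([529.4,-57.2,0])
RT=np.c_[-X,-Y,[0,0,-1]]   # tool x=-dock x, y=-dock y
def dk(x,y,z): return C0+x*X+y*Y+[0,0,z]
def go(P,R=RT):
    s=manip.state();E=s["eef_rot"]
    print("T",(E.T@(P-s["eef_pos"])).round(1),"rot",cv2.Rodrigues(E.T@R)[0].ravel().round(3),"q",s["joint_positions"].round(2),s["clock"])
E
python3 -c "
from h import *
print(np.linalg.det(RT));go(dk(-160,0,160))"
```

```text
-0.9999999999999999
T [-470.3  313.9   87.9] rot [1.031e+00 1.185e+00 1.000e-03] q [-1.    0.36  0.01 -0.   -1.22 -0.29] 0.1
```

```bash
sed -i 's/RT=np.c_\[-X,-Y/RT=np.c_[-X,Y/' h.py
python3 -c "
from h import *
print(np.linalg.det(RT));go(dk(-160,0,160))"
```

```text
0.9999999999999999
T [-470.3  313.9   87.9] rot [ 1.000e-03  1.000e-03 -1.431e+00] q [-1.    0.36  0.01 -0.   -1.22 -0.29] 0.1
```

```bash
python3 -m handwheel '[{"translation":[-470,314,0],"rotation":[0,0,-1.431],"claw":-1},{"translation":[-470,314,0],"rotation":[0,0,-1.431],"claw":-1},{"translation":[-470,314,0],"rotation":[0,0,-1.431],"claw":-1},{"translation":[-470,314,0],"rotation":[0,0,-1.431],"claw":-1},{"translation":[-470,314,0],"rotation":[0,0,-1.431],"claw":-1},{"translation":[-470,314,0],"rotation":[0,0,-1.431],"claw":-1},{"translation":[-470,314,0],"rotation":[0,0,-1.431],"claw":-1},{"translation":[-470,314,0],"rotation":[0,0,-1.431],"claw":-1},{"translation":[-470,314,0],"rotation":[0,0,-1.431],"claw":-1},{"translation":[-470,314,0],"rotation":[0,0,-1.431],"claw":-1},{"translation":[-470,314,0],"rotation":[0,0,-1.431],"claw":-1},{"translation":[-470,314,0],"rotation":[0,0,-1.431],"claw":-1}]' 20
python3 -c "
from h import *
go(dk(-160,0,60))"
```

```text
clock: 1.3
eef_pos: [554.1, -212.7, 247.7]
eef_rot: [[0.145, -0.989, -0.0], [-0.989, -0.145, 0.0], [-0.0, 0.0, -1.0]]
force: [0.1, 0.9, -0.0]
width: 0.001
gripper_force: 0.0
T [  2.6   2.4 187.7] rot [0.    0.    0.003] q [-0.04  0.23 -0.17 -0.   -1.17  0.18] 1.3
```

```bash
python3 -m handwheel '[{"translation":[3,1,50],"rotation":[0,0,0],"claw":-1},{"translation":[3,1,100],"rotation":[0,0,0],"claw":-1},{"translation":[3,1,150],"rotation":[0,0,0],"claw":-1},{"translation":[3,1,189],"rotation":[0,0,0.003],"claw":-1},{"translation":[3,1,189],"rotation":[0,0,0.003],"claw":-1},{"translation":[3,1,189],"rotation":[0,0,0.003],"claw":-1}]'
python3 - <<'E'
from h import *
go(dk(-160,0,60))
a=manip.get_image("top")[:,:,::-1];b=manip.get_image("side")[:,:,::-1]
v=np.vstack([cv2.resize(a[205:265,275:405],None,fx=5,fy=5,interpolation=2)[:290],cv2.resize(b[190:310,220:370],None,fx=4,fy=4,interpolation=2)[:,:650][:,:600].copy().repeat(1,0)[:300,:600] if 0 else cv2.copyMakeBorder(cv2.resize(b[230:307,230:360],None,fx=5,fy=5,interpolation=2)[:300],0,0,0,0,0)])
cv2.imwrite("pics/pre.png",v)
E
```

```text
clock: 1.9
eef_pos: [551.2, -219.5, 59.6]
eef_rot: [[0.139, -0.99, -0.002], [-0.99, -0.139, -0.0], [0.0, 0.002, -1.0]]
force: [1.4, 0.3, 0.5]
width: -0.001
gripper_force: 0.0
T [-3.8 -1.4 -0.4] rot [ 0.002 -0.    -0.003] q [-0.05  0.41 -0.39  0.   -0.77  0.19] 1.9
```

View pics/pre.png

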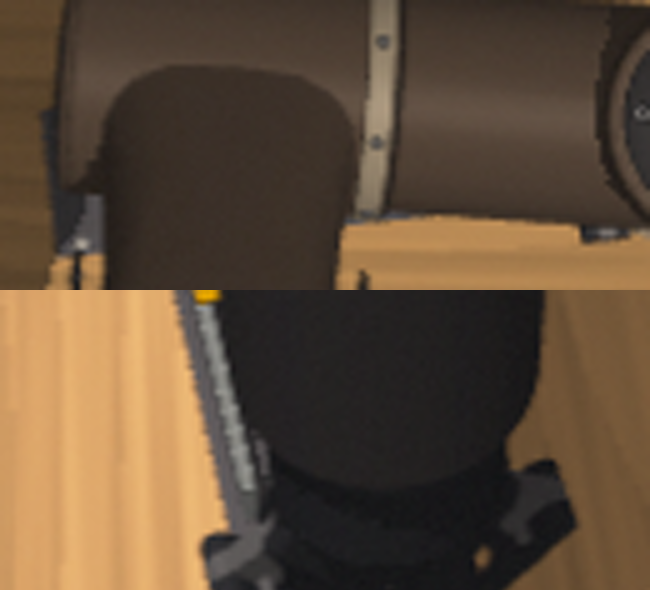

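The arm hides the dock in both views (only its left edge shows), so I'll push by feel.

```bash
python3 -m handwheel '[{"translation":[-12,-1,0],"rotation":[0,0,0],"claw":-1},{"translation":[-24,-1,0],"rotation":[0,0,0],"claw":-1},{"translation":[-36,-1,0],"rotation":[0,0,0],"claw":-1},{"translation":[-48,-1,0],"rotation":[0,0,0],"claw":-1},{"translation":[-55,-1,0],"rotation":[0,0,0],"claw":-1},{"translation":[-55,-1,0],"rotation":[0,0,0],"claw":-1},{"translation":[-55,-1,0],"rotation":[0,0,0],"claw":-1}]'
python3 -c "
from h import *
s=manip.state();print((s['eef_pos']-C0)@X,(s['eef_pos']-C0)@Y,s['force']@X,s['force']@Y)"
```

```text
clock: 2.7
eef_pos: [545.0, -164.4, 59.6]
eef_rot: [[0.139, -0.99, 0.001], [-0.99, -0.139, -0.0], [0.0, -0.001, -1.0]]
force: [0.9, -3.2, 1.4]
width: -0.0
gripper_force: 1.4
-108.29757633801616 -0.2661920495876675 -3.342690604209637 -0.4665786745847164
```

```bash
python3 -m handwheel '[{"translation":[-6,0,0],"rotation":[0,0,0],"claw":-1},{"translation":[-12,0,0],"rotation":[0,0,0],"claw":-1},{"translation":[-18,0,0],"rotation":[0,0,0],"claw":-1},{"translation":[-24,0,0],"rotation":[0,0,0],"claw":-1},{"translation":[-30,0,0],"rotation":[0,0,0],"claw":-1},{"translation":[-35,0,0],"rotation":[0,0,0],"claw":-1},{"translation":[-39,0,0],"rotation":[0,0,0],"claw":-1},{"translation":[-41,0,0],"rotation":[0,0,0],"claw":-1},{"translation":[-41,0,0],"rotation":[0,0,0],"claw":-1},{"translation":[-41,0,0],"rotation":[0,0,0],"claw":-1}]'
python3 -c "
from h import *
s=manip.state();print((s['eef_pos']-C0)@X,(s['eef_pos']-C0)@Y,s['force']@X,s['force']@Y)"
```

```text
clock: 3.7
eef_pos: [539.2, -123.7, 59.4]
eef_rot: [[0.139, -0.99, 0.0], [-0.99, -0.139, -0.0], [0.0, -0.0, -1.0]]
force: [1.8, -4.4, 2.2]
width: -0.004
gripper_force: 2.4
-67.18720928605303 -0.27945970319608726 -4.57233099359523 -1.2094806849786215
```

```bash
for i in 1 2; do python3 -m handwheel '[{"translation":[-1,0,0],"rotation":[0,0,0],"claw":-1},{"translation":[-2,0,0],"rotation":[0,0,0],"claw":-1},{"translation":[-2,0,0],"rotation":[0,0,0],"claw":-1}]' | grep -E "pos|^force"; done
```

```text
eef_pos: [538.9, -121.8, 59.4]
force: [2.3, -5.0, 2.2]
eef_pos: [538.7, -119.8, 59.4]
force: [3.4, -4.9, 1.9]
```

```bash
for i in 1 2; do python3 -m handwheel '[{"translation":[-1,0,0],"rotation":[0,0,0],"claw":-1},{"translation":[-2,0,0],"rotation":[0,0,0],"claw":-1},{"translation":[-2,0,0],"rotation":[0,0,0],"claw":-1}]' | grep -E "pos|^force"; done
```

```text
eef_pos: [538.5, -118.5, 59.4]
force: [4.4, -8.7, 1.2]
eef_pos: [538.4, -118.1, 59.5]
force: [6.2, -20.2, -2.2]
```

The force jumped to 20 N, so the slide is at its stop. I'll back off, rise, open, and look from above the ejected pads.

```bash
python3 -m handwheel '[{"translation":[20,0,0],"rotation":[0,0,0],"claw":-1},{"translation":[45,0,0],"rotation":[0,0,0],"claw":-1},{"translation":[80,0,0],"rotation":[0,0,0],"claw":-1},{"translation":[80,0,-50],"rotation":[0,0,0],"claw":-1},{"translation":[80,0,-100],"rotation":[0,0,0],"claw":1},{"translation":[40,0,-120],"rotation":[0,0,0],"claw":1},{"translation":[0,0,-120],"rotation":[0,0,0],"claw":1},{"translation":[-40,0,-120],"rotation":[0,0,0],"claw":1},{"translation":[-40,0,-120],"rotation":[0,0,0],"claw":1},{"translation":[-40,0,-120],"rotation":[0,0,0],"claw":1},{"translation":[-40,0,-120],"rotation":[0,0,0],"claw":1}]'
python3 - <<'E'
from h import *
go(dk(96,3,160))
p=manip.camera_params("wrist");a=manip.get_image("wrist")[:,:,::-1]
cv2.imwrite("pics/w1.png",a);np.save("w1.npy",p,allow_pickle=True)
print(p)
for d in((-130,-42.5,6),(130,42.5,6),(96,0,15),(142,0,29)):print(d,proj("wrist",dk(*d),p))
E
```

```text
clock: 6.0
eef_pos: [531.8, -76.4, 178.9]
eef_rot: [[0.139, -0.99, -0.001], [-0.99, -0.139, 0.0], [-0.0, 0.001, -1.0]]
force: [-0.1, -0.3, -0.4]
width: 1.001
gripper_force: 0.0
T [-115.4    3.    18.9] rot [ 0.001  0.    -0.003] q [ 0.22  0.19 -0.39 -0.   -0.99 -0.08] 6.0
{'fx': 359.707267805926, 'fy': 359.707267805926, 'cx': 323.1323109959323, 'cy': 204.19771389241612, 'distortion': array([-0.03228985,  0.        ,  0.        ,  0.        ,  0.        ]), 'R': array([[-9.90385204e-01, -1.38333973e-01,  9.26941756e-04],
       [-1.31332488e-01,  9.42321860e-01,  3.07865702e-01],
       [-4.34617632e-02,  3.04783898e-01, -9.51429372e-01]]), 't': array([517.1381375 , 122.13892083, 360.26512316])}
(-130, -42.5, 6) [[268.15647707  43.98479934]]
(130, 42.5, 6) [[367.31409257 329.68278315]]
(96, 0, 15) [[324.29243879 305.55065648]]
(142, 0, 29) [[324.46726038 356.1424582 ]]
```

View pics/w1.png

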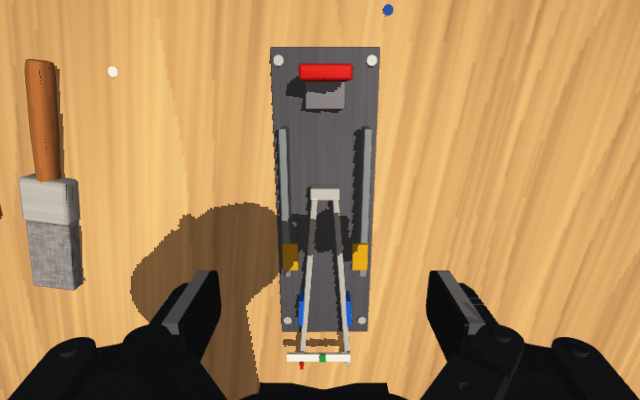

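The wrist view shows the tweezers ejected and straight. The hinge is at (325,193), the blue pads are at (301,310) and (348,310), clear of the walls, the green band is at (322,357) and the red pointer at (302,366). This agrees with the prediction to about 1 mm.

```bash
python3 -m handwheel '[{"translation":[-50,0,0],"rotation":[0,0,0],"claw":1},{"translation":[-100,0,0],"rotation":[0,0,0],"claw":1},{"translation":[-115,-0.5,0],"rotation":[0,0,0],"claw":1},{"translation":[-115,-0.5,50],"rotation":[0,0,0],"claw":1},{"translation":[-115,-0.5,100],"rotation":[0,0,0],"claw":1},{"translation":[-115,-0.5,120],"rotation":[0,0,0],"claw":1},{"translation":[-115,-0.5,120],"rotation":[0,0,0],"claw":1},{"translation":[-115,-0.5,120],"rotation":[0,0,0],"claw":1}]' 40
python3 - <<'E'
from h import *
go(dk(96,-.5,23.5));print(manip.tcp_to_tips)
E
```

```text
clock: 6.85
eef_pos: [517.3, 36.9, 59.5]
eef_rot: [[0.138, -0.99, -0.001], [-0.99, -0.138, -0.001], [0.001, 0.001, -1.0]]
force: [0.7, -0.6, -0.5]
width: 0.998
gripper_force: 0.0
T [-1.2  0.8 36. ] rot [ 0.001 -0.001 -0.004] q [ 0.45  0.31 -0.56  0.   -0.7  -0.31] 6.85
17.0
```

```bash
python3 -m handwheel '[{"translation":[-1,0.5,18],"rotation":[0,0,0],"claw":1},{"translation":[-1,0.5,36],"rotation":[0,0,0],"claw":1},{"translation":[-1,0.5,36],"rotation":[0,0,0],"claw":0.5},{"translation":[-1,0.5,36],"rotation":[0,0,0],"claw":0.3},{"translation":[-1,0.5,36],"rotation":[0,0,0],"claw":0.25},{"translation":[-1,0.5,36],"rotation":[0,0,0],"claw":0.2},{"translation":[-1,0.5,36],"rotation":[0,0,0],"claw":0.2},{"translation":[-1,0.5,36],"rotation":[0,0,0],"claw":0.2}]' 40
python3 -m handwheel '[{"translation":[0,0,0],"rotation":[0,0,0],"claw":0.12},{"translation":[0,0,0],"rotation":[0,0,0],"claw":0.05},{"translation":[0,0,0],"rotation":[0,0,0],"claw":0},{"translation":[0,0,0],"rotation":[0,0,0],"claw":-0.05},{"translation":[0,0,0],"rotation":[0,0,0],"claw":-0.05},{"translation":[0,0,0],"rotation":[0,0,0],"claw":-0.05},{"translation":[0,0,0],"rotation":[0,0,0],"claw":-0.05}]'
```

```text
clock: 7.65
eef_pos: [516.5, 38.6, 23.7]
eef_rot: [[0.139, -0.99, 0.001], [-0.99, -0.139, 0.0], [-0.0, -0.001, -1.0]]
force: [0.3, -0.4, -0.1]
width: 0.596
gripper_force: 0.0
clock: 8.35
eef_pos: [517.1, 38.8, 24.2]
eef_rot: [[0.139, -0.99, 0.002], [-0.99, -0.139, 0.0], [-0.0, -0.002, -1.0]]
force: [-0.6, 0.1, 8.6]
width: 0.474
gripper_force: 7.7
```

The tool reads 8.6 N upward, so the tips have swung down onto the plate. I'll raise 2 mm and close further.

```bash
python3 -m handwheel '[{"translation":[0,0,-1],"rotation":[0,0,0],"claw":-0.05},{"translation":[0,0,-2.5],"rotation":[0,0,0],"claw":-0.05},{"translation":[0,0,-2.5],"rotation":[0,0,0],"claw":-0.05},{"translation":[0,0,-2.5],"rotation":[0,0,0],"claw":-0.1},{"translation":[0,0,-2.5],"rotation":[0,0,0],"claw":-0.14},{"translation":[0,0,-2.5],"rotation":[0,0,0],"claw":-0.18},{"translation":[0,0,-2.5],"rotation":[0,0,0],"claw":-0.18},{"translation":[0,0,-2.5],"rotation":[0,0,0],"claw":-0.18},{"translation":[0,0,-2.5],"rotation":[0,0,0],"claw":-0.18}]'
```

```text
clock: 9.25
eef_pos: [516.2, 38.5, 25.8]
eef_rot: [[0.139, -0.99, -0.0], [-0.99, -0.139, -0.0], [0.0, 0.0, -1.0]]
force: [-0.4, 0.0, -1.0]
width: 0.413
gripper_force: 7.6
```

Now the opening is 35 mm and the plate contact is gone. I'll lift slowly and check.

```bash
python3 -m handwheel '[{"translation":[0,0,-3],"rotation":[0,0,0],"claw":-0.18},{"translation":[0,0,-10],"rotation":[0,0,0],"claw":-0.18},{"translation":[0,0,-20],"rotation":[0,0,0],"claw":-0.18},{"translation":[0,0,-35],"rotation":[0,0,0],"claw":-0.18},{"translation":[0,0,-50],"rotation":[0,0,0],"claw":-0.18},{"translation":[0,0,-70],"rotation":[0,0,0],"claw":-0.18},{"translation":[0,0,-90],"rotation":[0,0,0],"claw":-0.18},{"translation":[0,0,-95],"rotation":[0,0,0],"claw":-0.18},{"translation":[0,0,-95],"rotation":[0,0,0],"claw":-0.18},{"translation":[0,0,-95],"rotation":[0,0,0],"claw":-0.18}]'
python3 - <<'E'
from h import *
a=manip.get_image("wrist")[:,:,::-1]
b=manip.get_image("side")[:,:,::-1]
v=np.vstack([cv2.resize(a[190:400,220:430],(600,300) if 0 else (300,300),interpolation=2),cv2.resize(b[80:280,200:400],(300,300),interpolation=2)])
cv2.imwrite("pics/w2.png",np.hstack([cv2.resize(a[200:400,225:425],(400,400),interpolation=2),cv2.resize(b[100:300,190:390],(400,400),interpolation=2)]))
s=manip.state();t=s["eef_pos"]+[0,0,-12]
print(s["force"],s["width"],proj("side",[t,t+60*X+3*Y,t-110*X-6*Y])-[190,100])
E
```

```text
clock: 10.25
eef_pos: [515.8, 38.4, 120.5]
eef_rot: [[0.138, -0.99, -0.0], [-0.99, -0.138, 0.0], [-0.0, 0.0, -1.0]]
force: [0.2, -0.1, -2.0]
width: 0.416
gripper_force: 7.6
[-0.25476879  0.06060918 -0.36309929] 0.41529700994773044 [[ 86.0257686   80.1939663 ]
 [ 79.16001335  61.36585175]
 [100.54950051 119.21215758]]
```

View pics/w2.png

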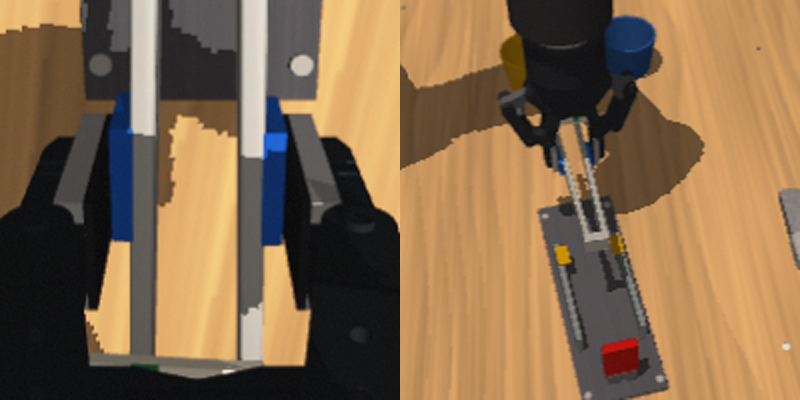

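The tweezers are held level: in the side view the hinge is at crop (98,120) against a predicted (100,119). The pads are gripped between the fingers. The pointer is out of sight here, so I'll check it later. Next I carry them to the blue pot.

```bash
python3 - <<'E'
from h import *
go(np.array([597.5,313.5,120.5])-60*X-3.4*Y)
E
```

```text
T [-201.3 -122.8   -0.8] rot [ 0.002 -0.    -0.003] q [ 0.45  0.23 -0.5  -0.   -0.84 -0.31] 10.35
```

```bash
python3 -m handwheel '[{"translation":[-10,-6,0],"rotation":[0,0,0],"claw":-0.18},{"translation":[-30,-18,0],"rotation":[0,0,0],"claw":-0.18},{"translation":[-55,-34,0],"rotation":[0,0,0],"claw":-0.18},{"translation":[-80,-49,0],"rotation":[0,0,0],"claw":-0.18},{"translation":[-105,-64,0],"rotation":[0,0,0],"claw":-0.18},{"translation":[-130,-79,0],"rotation":[0,0,0],"claw":-0.18},{"translation":[-155,-95,0],"rotation":[0,0,0],"claw":-0.18},{"translation":[-178,-109,0],"rotation":[0,0,0],"claw":-0.18},{"translation":[-194,-118,0],"rotation":[0,0,0],"claw":-0.18},{"translation":[-201,-123,0],"rotation":[0,0,0],"claw":-0.18},{"translation":[-201,-123,0],"rotation":[0,0,0],"claw":-0.18},{"translation":[-201,-123,0],"rotation":[0,0,0],"claw":-0.18}]'
python3 - <<'E'
from h import *
a=manip.get_image("top")[:,:,::-1];b=manip.get_image("side")[:,:,::-1]
cv2.imwrite("pics/end.png",np.hstack([cv2.resize(a[180:270,170:260],(400,400),interpolation=2),cv2.resize(b[80:180,250:350],(400,400),interpolation=2)]))
s=manip.state();T=s["eef_pos"]+60*X+3.4*Y-[0,0,11]
print(s["force"],s["width"],s["gripper_force"],(proj("top",T)-[170,180])*400/90,(proj("side",T)-[250,80])*4)
E
```

```text
clock: 11.55
eef_pos: [609.7, 254.0, 120.5]
eef_rot: [[0.138, -0.99, -0.001], [-0.99, -0.138, -0.001], [0.0, 0.001, -1.0]]
force: [-0.8, -0.7, -1.1]
width: 0.415
gripper_force: 7.6
[ 0.97823444  0.2352709  -0.41465844] 0.41148178253652623 7.5857385993003845 [[100.73274499 119.11033342]] [[209.21805815  79.65795812]]
```

View pics/end.png

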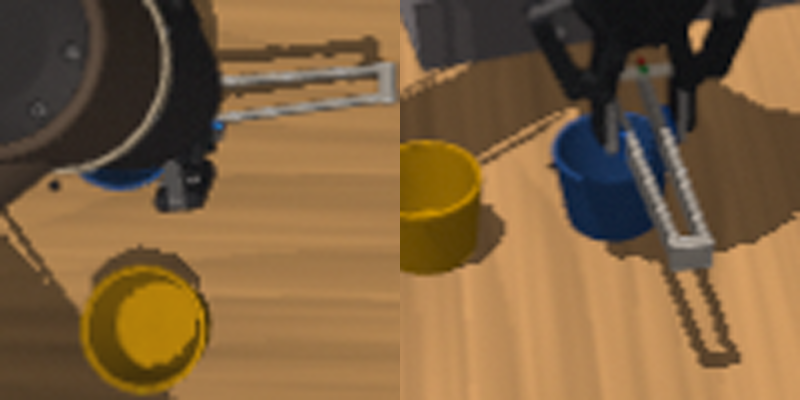

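The side view shows the tweezers level, with the green band near (643,68) and red beside it. The pot and bystanders are untouched. I'll zoom in on the pointer.

```bash
python3 - <<'E'
from h import *
b=manip.get_image("side")[:,:,::-1]
cv2.imwrite("pics/band.png",cv2.resize(b[85:115,295:335],None,fx=18,fy=18,interpolation=0))
s=manip.state();g=s["eef_pos"]-[0,0,11]
for n,P in(("band",g+46*X-6.6*Y+[0,0,14]),("ptr",g+50*X-6.6*Y+[0,0,14]),("tips",g+60*X+3.4*Y),("hinge",g-110*X-6.6*Y+[0,0,9])):print(n,proj("side",P),(proj("side",P)-[295,85]+.5)*18)
E
```

```text
band [[307.49367212  97.71038226]] [[233.88609817 237.78688065]]
ptr [[307.09729876  96.8044467 ]] [[226.75137765 221.48004068]]
tips [[302.34975552  99.83784843]] [[141.29559935 276.08127178]]
hinge [[324.59457372 138.64649795]] [[541.70232698 974.63696305]]
```

View pics/band.png

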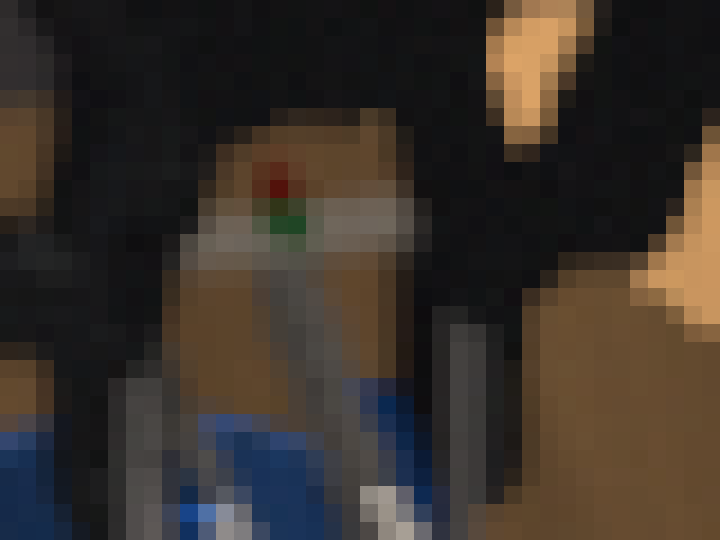

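The red pointer at (275,185) stands directly in front of the green band at (287,222), within about 1 mm. I'll hold for a second and hand in.

```bash
python3 -m handwheel '[{"translation":[0,3,0],"rotation":[0,0,0],"claw":-0.18},{"translation":[0,3,0],"rotation":[0,0,0],"claw":-0.18},{"translation":[0,3,0],"rotation":[0,0,0],"claw":-0.18},{"translation":[0,3,0],"rotation":[0,0,0],"claw":-0.18},{"translation":[0,3,0],"rotation":[0,0,0],"claw":-0.18},{"translation":[0,3,0],"rotation":[0,0,0],"claw":-0.18},{"translation":[0,3,0],"rotation":[0,0,0],"claw":-0.18},{"translation":[0,3,0],"rotation":[0,0,0],"claw":-0.18},{"translation":[0,3,0],"rotation":[0,0,0],"claw":-0.18},{"translation":[0,3,0],"rotation":[0,0,0],"claw":-0.18},{"translation":[0,3,0],"rotation":[0,0,0],"claw":-0.18},{"translation":[0,3,0],"rotation":[0,0,0],"claw":-0.18}]' && python3 -c "
from rig import manip
print(manip.hand_in())"
```

```text
clock: 12.9
eef_pos: [607.2, 254.2, 120.8]
eef_rot: [[0.139, -0.99, 0.0], [-0.99, -0.139, 0.0], [-0.0, -0.0, -1.0]]
force: [-0.2, 0.4, -0.8]
width: 0.414
gripper_force: 7.6
the job is handed in; nothing more can be done
None
```

The tweezers were ejected, picked up by the pads and handed in held level over the blue pot with the pointer in the green band; the hand-in gave no verdict.

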